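# Clear the stop block off a crooked trimmer rod

### The job

The trimmer's gauge rod has been knocked crooked and must be cleared before it is straightened: take gentle hold of the brass stop block and ease it off the rod's open end, following the rod by feel so that it is never strained (10 N at most). Keep hold of the block, stand it upright on its foot in the free part of the white tray, setting it down rather than dropping it, let go, and leave the canister and everything else where it is.

Things in the scene. Friction and masses are not known exactly. Their poses are not given: they have to be found in the camera images.
- trimmer: Lever-action print trimmer, fixed: board 260 (x) x 200 (y) x 25 mm high, blade lever (below 55 mm) lying along its -y edge. Origin: under the board's centre, z up. At its +y edge a grey bracket 24 mm wide (x), top at 111 mm, outer face at local y = 100 mm; a steel gauge rod of 10 mm diameter sticks out of that face along roughly +y, its far end free.
- rod_root (a point): Fixed point on the rod's axis at trimmer local (0, 116, 95) mm; axes as the trimmer's. From here the rod runs 150 mm to its free end, leaning up to 10 deg (0.18 rad) to either side of +y and up to 4.3 deg (0.075 rad) up or down. The lean is in NO reading: feel it (or see it). The rod does not give; 10 N on it at most.
- block: Brass stop block, ~0.15 kg, 34 (x) x 20 (y) x 44 mm high, dark thumbscrew (14 mm wide, 10 high) on top. Origin: centre of its flat foot, z up. 15 mm square bore along y, axis 30 mm above the foot: 2.5 mm play all round the rod. Starts hanging on the rod by its bore's ceiling, centred at rod_root, axes as the trimmer's, foot 63 mm up. Pinch it from above across x, fingers straddling the rod.
- tray: Shallow white metal tray with grey lining, fixed to the counter, 150 (x) x 200 (y) mm outside, walls 5 mm thick and 22 mm high, inner floor 5 mm above the counter. Origin: centre of its underside, z up.
- tray_free (a point): Point on the tray's inner floor in the middle of its free part, at tray local (0, -35, 5) mm; axes as the tray's.
- canister: Black cylindrical film canister, 34 mm across the lid, 51 mm tall, standing in the tray's +y end. Origin: centre of its underside, z up. Leave it alone.
- cup: Blue enamel cup, 80 mm across, 80 mm tall, handle on one side. Origin: centre of underside. Leave it alone.
- loupe: Chrome loupe, 44 mm across, 44 mm tall, standing. Origin: centre of underside. Leave it alone.
- cap: Brass lens cap, 56 mm across, 14 mm thick, lying flat. Origin: centre of underside. Leave it alone.
- tongs: Steel print tongs with orange tips, about 200 x 60 mm and 12 mm thick, lying flat. Origin: middle of underside, x along the length. Leave them alone.
- bottle: Amber glass bottle, 66 mm across, 170 mm tall, standing. Origin: centre of underside. Leave it alone.
Mind the look-alikes: they are no part of the job. What is shaped like the block but blue, green or pink is not meant.

How it is judged:
By the outcome, as a careful person would: the job done as asked, in the order asked, and still so for the second after the job is handed in, with the robot touching nothing.
It also fails if it takes over 72 s, if anything falls off the work surface, if the arm or the gripper's body presses on something with over 40 N, if the wrist force passes 120 N, or if a joint passes its speed limit or range.

### The arm

A 6-joint arm with a two-finger parallel gripper is mounted at the origin on the work surface. World frame = base frame: x ahead of the robot, y to its left, z up, the work surface at z = 0. Lengths are in m, angles in rad, forces in N, time in s.
With the tool pointing down it reaches from about 0.425 to 0.95 m from the base axis. Payload 3.5 kg.
Tool frame: the origin (TCP) lies on the centre line of the jaws, within the pads' length; the fingertips stand 14 mm ahead of it and the grasp point (between the pads) lies 5 mm behind it (ctrl.finger_overhang is the distance from the TCP to the fingertips, in m); z points along the fingers, y is the line along which they close (so a half turn about z gives the same grasp; the last joint's range is limited). The gripper opens to 85 mm and grips with 20 to 120 N. Pads are 22 mm wide; open, the fingers measure 114 mm over their backs; the gripper's body (76 mm by 85 mm) begins 54 mm behind the grasp point. The pads swing forward as they close: fully open they stand 13 mm farther back than shut.
Start: joints at [-1.325, 0.286, 1.577, -0, 1.279, -0.15], TCP at [0.26, -0.623, 0.245] pointing down, gripper open.
Joint ranges: [-2.77, 2.77], [-0.9, 2.22], [0.21, 2.48], [-1.53, 4.67], [0.24, 2.81], [-2.84, 2.84]. Speed limits (rad/s): [2.79, 2.79, 3.14, 3.14, 3.14, 3.14].

### API

Orientations are given as a unit quaternion [x, y, z, w].
In Python, from plant import ctrl gives the robot as it stands.
- The arm moves only by the tool send_rows, never from a script. Its argument "moves" is text: rows parted by semicolons, each of 7 numbers parted by spaces: the turn, a rotation vector about the tool's x, y, z in units of 360 degrees (1.0 is 360 degrees), then the shift along the tool's x, y, z in units of 20 cm (1.0 is 20 cm), then the gripper's target within -1 to 1 (fully open at 1, half-way at 0, shut at -1). A call has 1 to 12 rows; each row is the pose to reach, as a shift and turn from the pose commanded when the call began, along the tool's axes at that moment, turning the shorter way round; what a row does not reach only later rows make up. A row lasts 1/8 s, in which the tool goes at most 62.5 mm and 10.7 degrees, less where a joint would pass 70% of its speed; a pose out of reach is approached as far as the arm can. A call with a number of a shift or a turn outside -1 to 1 is refused whole. A call with a gripper value outside its range is refused whole. The fingers move at their own pace and stop on an object; "newtons" is the grip in N (left out, the last holds). Time passes only in rows, so rows that repeat a pose let the fingers close. It gives the time, the measured TCP pose, the force, the opening and the grip force at its end, in the units of the state.
- ctrl.get_state(): the state, without advancing time (a new reading comes with each control period).
- ctrl.read_camera(name): name is "side" or "top" or "wrist"; returns a dict with "image" (480x640x3 uint8, red, green, blue), "fovy" (degrees; the focal length in pixels is half the picture's height over the tangent of half this angle, whatever the lens; pixels are square), "cx", "cy" (the principal point, pixels), "distortion" ([k1, k2, p1, p2, k3] as OpenCV has them; the pictures are not rectified), "extrinsics" (4x4, takes a point from camera to world coordinates). Camera axes: x right, y up, looking along -z (the intrinsics and any distortion apply to the point x, -y, -z); pixel columns grow to the right and rows downward; lengths in m; the calibration is good to about 2 mm. A picture is of the moment at which its call begins. There is no depth.
- ctrl.sign_off(): hands the job in; it is judged then, once.
The state is a dict: "time": time; "qpos": joint angles; "dq": joint speeds; "joint_efforts": joint torques, N m; "eef_pos": TCP position; "tcp_rot": TCP orientation; "contact_force": force on the tool from outside, world axes, zero at the start; "wrist_torque": the same for the moment, N m; "opening": opening from 0.0 (shut) to 1.0 (fully open); "finger_force": force on a finger pad.
Only numpy, scipy, OpenCV 4.12 (cv2) and the standard library are available. Lean on these libraries where they do the work, as an engineer would, in place of code of your own. Each camera call takes 0.05 s, during which the arm holds its last target. There are 200 camera calls.

## Working session

There is one attempt and no reset: what is moved stays moved. The work goes in short steps, Python scripts to look and compute and a tool call to move; the robot and the scene stay as the last step left them, time stands still between calls to the robot, and variables do not carry over. Pictures are saved under pics/ and viewed, at most 10 in all, crops included, and the job is handed in when it is done.

Besides the shell and the picture viewer there is one more tool, called after "Request:" as name(argument=value, ...) on one line, values as JSON. send_rows: Moves the arm, as the interface text tells. Its arguments: {"type":"object","properties":{"moves":{"type":"string"},"newtons":{"type":"number"}},"required":["moves"]}

```bash
mkdir -p pics
cat > h.py <<'E'
import numpy as np, cv2
from scipy.spatial.transform import Rotation as R
from plant import ctrl
def cam(n):
    c=ctrl.read_camera(n); im=c['image']; c['f']=im.shape[0]/2/np.tan(np.radians(c['fovy'])/2)
    c['K']=np.array([[c['f'],0,c['cx']],[0,c['f'],c['cy']],[0,0,1]]);c['D']=np.array(c['distortion'],float);c['E']=np.array(c['extrinsics']);return c
def ray(c,uv):
    p=cv2.undistortPoints(np.array([[uv]],float),c['K'],c['D'])[0,0]
    d=c['E'][:3,:3]@np.array([p[0],-p[1],-1]); return c['E'][:3,3],d/np.linalg.norm(d)
def onz(c,uv,z):
    o,d=ray(c,uv); return o+d*(z-o[2])/d[2]
def proj(c,P):
    q=(np.atleast_2d(P)-c['E'][:3,3])@c['E'][:3,:3]; q=q*[1,-1,-1]
    return cv2.projectPoints(q,np.zeros(3),np.zeros(3),c['K'],c['D'])[0][:,0]
def tri(c1,u1,c2,u2):
    o1,d1=ray(c1,u1);o2,d2=ray(c2,u2);A=np.stack([d1,-d2],1);s=np.linalg.lstsq(A,o2-o1,rcond=None)[0]
    a,b=o1+s[0]*d1,o2+s[1]*d2;return (a+b)/2,np.linalg.norm(a-b)
def save(n,im): cv2.imwrite('pics/'+n+'.png',im[:,:,::-1])
E
python3 - <<'E'
from h import *
for n in('top','side'):
    c=cam(n);save(n,c['image']);print(n,c['f'],c['D'],c['E'].round(3))
s=ctrl.get_state();print(s['eef_pos'],s['tcp_rot'],s['time'],s['contact_force'])
E
```

```text
top 547.3225282989869 [0.05861069 0.         0.         0.         0.        ] [[ 1.000e-03  9.950e-01 -9.900e-02  3.900e-01]
 [-1.000e+00  1.000e-03 -6.000e-03  9.900e-02]
 [-6.000e-03  9.900e-02  9.950e-01  1.282e+00]
 [ 0.000e+00  0.000e+00  0.000e+00  1.000e+00]]
side 573.0657244145816 [-0.10203918  0.          0.          0.          0.        ] [[ 1.     0.027 -0.009  0.493]
 [-0.024  0.634 -0.773 -0.979]
 [-0.015  0.773  0.635  0.992]
 [ 0.     0.     0.     1.   ]]
[ 0.26014002 -0.62225719  0.24406094] [ 9.80484473e-01  1.96593559e-01 -3.82941601e-05 -1.08122328e-03] 0.1 [-0.70893974 -0.22863087  0.23374179]
```

View pics/top.png

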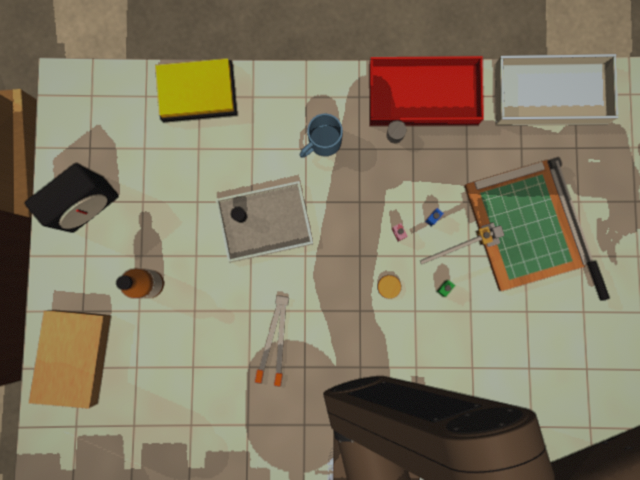

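View pics/side.png

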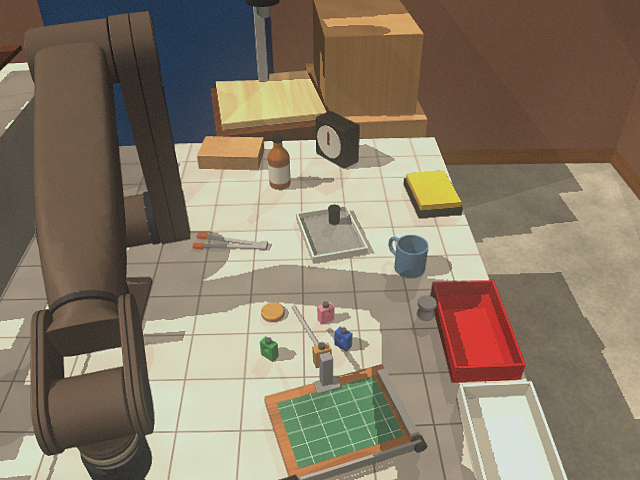

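The candidates in the top view are brass on the rod (487,236), blue (434,216), pink (400,232) and green (445,288). Only the brass one hangs on the rod at the bracket. Next I'll confirm it in an enlarged crop and measure the board, rod and tray.

```bash
cat > m.py <<'E'
from h import *
t=cam('top');s=cam('side')
a=cv2.resize(t['image'][150:310,380:620],None,fx=3.2,fy=3.2,interpolation=cv2.INTER_CUBIC)[:, :768]
b=cv2.resize(s['image'][290:400,240:400],None,fx=2.6,fy=2.6,interpolation=cv2.INTER_CUBIC)
save('cropA',a);save('cropB',cv2.resize(s['image'][290:400,240:400],None,fx=5,fy=5,interpolation=cv2.INTER_CUBIC))
hsv=cv2.cvtColor(t['image'],cv2.COLOR_RGB2HSV)
# green mat
m=cv2.inRange(hsv,(55,60,30),(95,255,255));m[:, :460]=0;m=cv2.morphologyEx(m,cv2.MORPH_CLOSE,np.ones((7,7)))
k=max(cv2.findContours(m,0,2)[0],key=cv2.contourArea);r=cv2.minAreaRect(k);bx=cv2.boxPoints(r);print('mat',bx.round(1),[onz(t,p,.025).round(4) for p in bx])
m=cv2.inRange(hsv,(4,120,60),(20,255,255));m[:, :455]=0;m[:150]=0;ks=[k for k in cv2.findContours(m,0,2)[0] if cv2.contourArea(k)>30]
r=cv2.minAreaRect(np.vstack(ks));bx=cv2.boxPoints(r);print('board',bx.round(1),[onz(t,p,.025).round(4) for p in bx])
# tray: darker+white
g=t['image'][165:275,200:330]
m=cv2.inRange(hsv,(0,0,60),(180,45,175))
save('tray',cv2.resize(g,None,fx=5,fy=5,interpolation=cv2.INTER_CUBIC))
print(ctrl.get_state()['time'])
E
python3 m.py
```

```text
mat [[480.7 193.5]
 [541.2 172.9]
 [570.7 259.8]
 [510.1 280.3]] [array([ 0.6226, -0.2451,  0.025 ]), array([ 0.6702, -0.3843,  0.025 ]), array([ 0.4695, -0.4428,  0.025 ]), array([ 0.4225, -0.3061,  0.025 ])]
board [[462.6 184.6]
 [551.7 158. ]
 [584.  266.1]
 [494.8 292.7]] [array([ 0.6434, -0.2041,  0.025 ]), array([ 0.7051, -0.4093,  0.025 ]), array([ 0.4553, -0.4716,  0.025 ]), array([ 0.3943, -0.2709,  0.025 ])]
0.2
```

View pics/cropA.png

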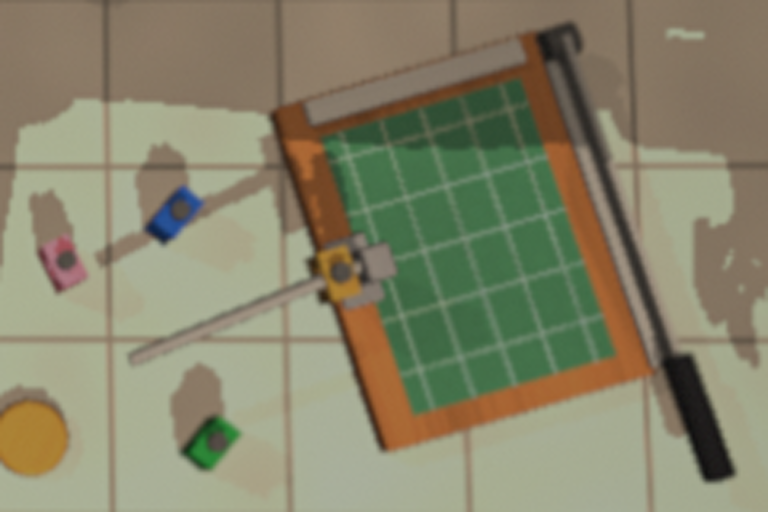

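View pics/cropB.png

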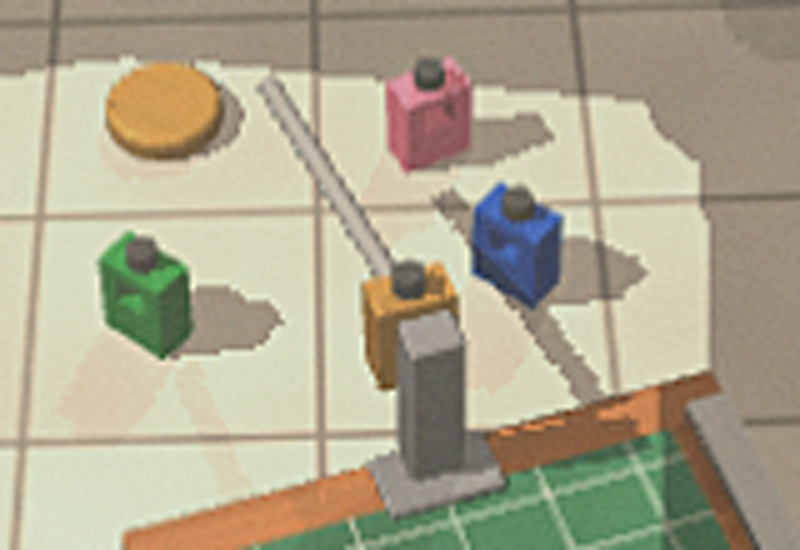

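View pics/tray.png

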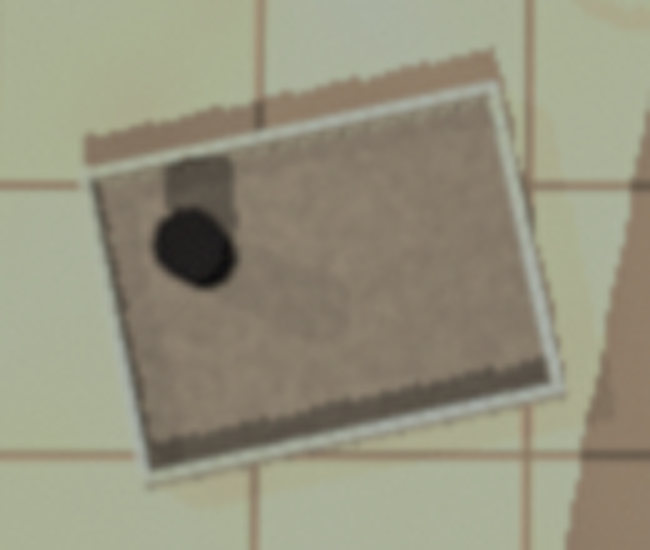

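The brass block with its dark thumbscrew sits at (487,235) in the top view and (322,344) in the side view, on the rod beside the bracket. The blue, pink and green ones stand loose on the counter. The rod's end is at about (421,262) top and (293,307) side. Next I'll triangulate these.

```bash
cat > m2.py <<'E'
from h import *
t=cam('top');s=cam('side')
A=lambda p:np.array(p)/3.2+[380,150]-.34
B=lambda p:np.array(p)/5+[240,290]-.4
C=lambda p:np.array(p)/5+[200,165]-.4
print('screw',tri(t,A((341,270)),s,B((410,268))))
e=tri(t,A((131,359)),s,B((267,86)));print('end',e)
g=tri(t,A((318,284)),s,B((384,272)));print('nearblk',g)
y=np.array([(-np.sin(a),np.cos(a),0) for a in [np.radians(15)]])[0]
P0=[onz(t,A(p),.025) for p in((273,115),(385,450))];print('edge',P0,np.degrees(np.arctan2(*(P0[0]-P0[1])[1::-1])))
T=np.array([onz(t,C(p),.022) for p in((90,180),(495,85),(560,392),(148,487))])
print('tray',T.round(4),T.mean(0), [np.linalg.norm(T[i]-T[i-1]).round(4) for i in range(4)])
ty=(T[0]+T[3]-T[1]-T[2]);yaw=np.arctan2(-ty[0],ty[1]);print('yaw',np.degrees(yaw))
c,si=np.cos(yaw),np.sin(yaw);print('free',T.mean(0)[:2]+[35*si/1000,-35*c/1000])
# rod direction by fitting rod pixels in top and side: cast planes
def edge(c,p,q,name):
    pass
d=e[0]-g[0];d/=np.linalg.norm(d);print('dir',d,'yaw off +y',np.degrees(np.arctan2(-d[0],d[1])),'pitch',np.degrees(np.arcsin(d[2])))
S=ctrl.get_state();M=R.from_quat(S['tcp_rot']).as_matrix();print(M.round(4),S['eef_pos'],ctrl.finger_overhang,S['contact_force'])
E
python3 m2.py
```

```text
screw (array([ 0.51777392, -0.22973342,  0.11611084]), np.float64(0.0009549901888904275))
end (array([ 0.45994188, -0.09517038,  0.08342946]), np.float64(0.001422709961585424))
nearblk (array([ 0.50877547, -0.21845259,  0.1011135 ]), np.float64(0.0032586052189423603))
edge [array([ 0.6411535 , -0.20957012,  0.025     ]), array([ 0.39985098, -0.28262179,  0.025     ])] 16.84310837855305
tray [[0.6065 0.3647 0.022 ]
 [0.6517 0.1766 0.022 ]
 [0.5076 0.1457 0.022 ]
 [0.4636 0.3351 0.022 ]] [0.55734685 0.25551704 0.022     ] [np.float64(0.146), np.float64(0.1934), np.float64(0.1474), np.float64(0.1945)]
yaw 13.285935663730827
free [0.56539023 0.2214538 ]
dir [-0.36504068  0.92155882 -0.13219173] yaw off +y 21.609121871855102 pitch -7.5962622497729075
[[ 9.227e-01  3.855e-01 -2.000e-04]
 [ 3.855e-01 -9.227e-01  7.000e-04]
 [ 1.000e-04 -8.000e-04 -1.000e+00]] [ 0.2602034  -0.62260323  0.24487389] 0.014 [-1.36679828 -0.75817884 -0.14031667]
```

```bash
cat >> h.py <<'E'
def tool(yaw_y,pitch_dir=None):
    "tool down, tool y at world heading yaw_y (deg)"
    a=np.radians(yaw_y);y=np.array([np.cos(a),np.sin(a),0]);z=np.array([0,0,-1.]);return np.stack([np.cross(y,z),y,z],1)
def plan(pos,Rt=None):
    S=ctrl.get_state();M=R.from_quat(S['tcp_rot']).as_matrix()
    Rt=M if Rt is None else Rt
    print('turn',(R.from_matrix(M.T@Rt).as_rotvec()/2/np.pi).round(4),'shift',(M.T@(np.array(pos)-S['eef_pos'])/.2).round(4),'F',S['contact_force'].round(2))
E
python3 -c "
from h import *
plan((.517,-.23,.2),tool(16.5))"
```

```text
turn [-1.000e-04 -1.000e-04 -2.328e-01] shift [ 1.9415 -1.3161  0.2255] F [-1.37 -0.76 -0.14]
```

Request:
send_rows(moves="0 0 -0.116 0.97 -0.66 0.11 1;0 0 -0.116 0.97 -0.66 0.11 1;0 0 -0.116 0.97 -0.66 0.11 1;0 0 -0.116 0.97 -0.66 0.11 1;0 0 -0.116 0.97 -0.66 0.11 1;0 0 -0.116 0.97 -0.66 0.11 1")

```text
time: 1.05
eef_pos: [0.3884, -0.4266, 0.2237]
tcp_rot: [0.846, 0.533, -0.0, 0.0]
contact_force: [-0.3, -1.1, -0.6]
opening: 1.0
finger_force: 0.0
```

```bash
python3 -c "
from h import *
plan((.517,-.23,.2),tool(16.5))"
```

```text
turn [ 0.      0.0002 -0.1169] shift [1.1645 0.1552 0.1175] F [-0.33 -1.07 -0.61]
```

Request:
send_rows(moves="0 0 -0.09 0.8 0.12 0.09 1;0 0 -0.09 0.8 0.12 0.09 1;0 0 -0.117 1 0.14 0.1 1;0 0 -0.117 1 0.14 0.1 1;0 0 -0.117 1 0.14 0.1 1;0 0 -0.117 1 0.14 0.1 1")

```text
time: 1.8
eef_pos: [0.4995, -0.2596, 0.2036]
tcp_rot: [0.6, 0.8, -0.0, 0.0]
contact_force: [0.2, 0.0, -0.0]
opening: 0.997
finger_force: 0.0
```

```bash
python3 -c "
from h import *
plan((.517,-.23,.2),tool(16.5))
c=cam('wrist');save('w1',c['image']);t=cam('top');save('t2',t['image']);print(c['E'].round(3),c['f'],c['D'],proj(c,[[.517,-.23,.117],[.46,-.095,.0834]]))"
```

```text
turn [-0.      0.0001 -0.0006] shift [0.1174 0.1253 0.0179] F [ 0.25  0.01 -0.01]
[[ 0.96  -0.27  -0.076  0.48 ]
 [ 0.281  0.923  0.263 -0.192]
 [-0.001 -0.274  0.962  0.332]
 [ 0.     0.     0.     1.   ]] 341.3808026650978 [-0.0103516  0.         0.         0.         0.       ] [[354.14864309 222.4742723 ]
 [328.4438697  -16.81656147]]
```

View pics/w1.png

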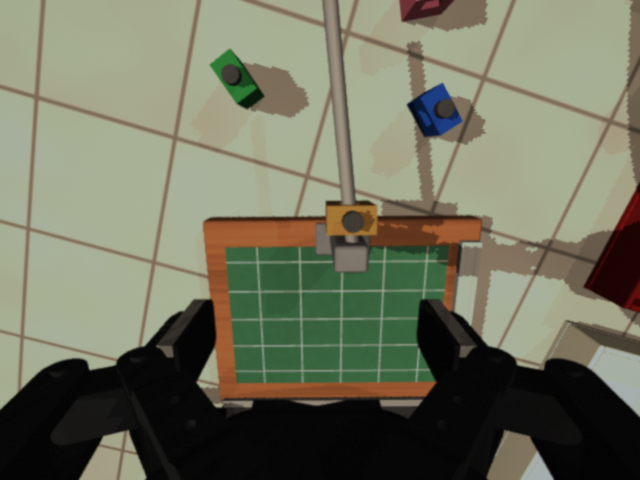

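```bash
cat > rod.py <<'E'
from h import *
def fit(c,p,q,w,n=30,show=False):
    "sub-pixel centre of rod along p->q by edges of the profile across it"
    im=cv2.GaussianBlur(c['image'],(3,3),0).astype(float); p,q=np.array(p,float),np.array(q,float);d=(q-p)/np.linalg.norm(q-p);nn=np.array([-d[1],d[0]])
    s=np.arange(-w,w+.01,.25);out=[]
    for a in np.linspace(0,1,n):
        x=p+a*(q-p)+s[:,None]*nn
        pr=np.stack([cv2.remap(im[:,:,k],x[:,0].astype(np.float32),x[:,1].astype(np.float32),1)[:,0] for k in range(3)],1)
        sat=pr[:,1]-pr[:,2]   # green minus blue: tiles are greenish-yellow, rod neutral
        bg=np.median(np.r_[sat[:8],sat[-8:]]);wt=np.clip(bg-sat-4,0,None)
        if show: print(sat[::4].round(0))
        if wt.sum()>10: out.append(p+a*(q-p)+nn*(wt@s/wt.sum()))
    return np.array(out)
if __name__=='__main__':
    w=cam('wrist');t=cam('top');s=cam('side')
    F={'w':(w,fit(w,(332,5),(346.5,190),12)),'t':(t,fit(t,(425,260),(474,241),5)),'s':(s,fit(s,(296,311),(313,338),5))}
    N={}
    for k,(c,o) in F.items():
        l=cv2.fitLine(o.astype(np.float32),cv2.DIST_HUBER,0,.01,.01).ravel()
        res=np.abs((o-l[2:])@np.array([-l[1],l[0]]))
        D=np.array([ray(c,u)[1] for u in (l[2:]-l[:2]*20,l[2:]+l[:2]*20)]);n=np.cross(*D);N[k]=(n/np.linalg.norm(n),c['E'][:3,3])
        print(k,len(o),l.round(3),res.mean().round(2))
    for a,b in('wt','ws','ts'):
        d=np.cross(N[a][0],N[b][0]);d/=np.linalg.norm(d);d*=np.sign(d[1])
        A=np.stack([N[a][0],N[b][0],d]);P=np.linalg.solve(A,[N[a][0]@N[a][1],N[b][0]@N[b][1],d@[.517,-.23,.095]])
        print(a+b,'dir',d.round(4),'head',np.degrees(np.arctan2(-d[0],d[1])).round(2),'pitch',np.degrees(np.arcsin(d[2])).round(2),'pt near root',P.round(4))
    hsv=cv2.cvtColor(w['image'],cv2.COLOR_RGB2HSV)
    m=cv2.inRange(hsv,(16,120,100),(28,255,255));m[:190]=0;m[280:]=0
    k=max(cv2.findContours(m,0,2)[0],key=cv2.contourArea);print('brass',cv2.boundingRect(k),cv2.minAreaRect(k))
    x,y,ww,h=cv2.boundingRect(k);L,Rr=onz(w,(x,y),.107),onz(w,(x+ww,y),.107);print(L,Rr,np.linalg.norm(L-Rr))
    m=cv2.inRange(hsv,(40,60,30),(95,255,255));m[:235]=0;m[300:]=0
    ks=cv2.findContours(m,0,2)[0]
    e=[onz(w,p,.025) for p in((207,219),(480,217.5))];print('edge',np.degrees(np.arctan2(*(e[1]-e[0])[1::-1])),np.linalg.norm(e[1]-e[0]),(e[0]+e[1])/2)
    plan((.517,-.23,.15),tool(16.5))
E
python3 rod.py
```

```text
w 30 [9.3000e-02 9.9600e-01 3.3802e+02 8.0908e+01] 0.28
t 30 [ 9.22000e-01 -3.87000e-01  4.53741e+02  2.47903e+02] 0.14
s 28 [  0.532   0.847 305.008 325.221] 0.17
wt dir [-0.3879  0.9199 -0.0574] head 22.86 pitch -3.29 pt near root [ 0.5177 -0.2303  0.0855]
ws dir [-0.3885  0.9201 -0.0505] head 22.89 pitch -2.89 pt near root [ 0.5171 -0.2302  0.0908]
ts dir [-0.3879  0.9202 -0.0521] head 22.86 pitch -2.99 pt near root [ 0.5176 -0.2301  0.0895]
brass (326, 205, 52, 31) ((351.5, 220.0), (30.0, 51.0), 90.0)
[ 0.49692971 -0.22565318  0.107     ] [ 0.53007464 -0.21592204  0.107     ] 0.034543902633794
edge 16.67668646483244 0.25041822926489304 [ 0.521941  -0.2451409  0.025    ]
turn [ 0.      0.     -0.0002] shift [0.1137 0.1246 0.2671] F [0.37 0.12 0.04]
```

Request:
send_rows(moves="0 0 0 0.113 0.124 0.15 1;0 0 0 0.113 0.124 0.267 1;0 0 0 0.113 0.124 0.4 1;0 0 0 0.113 0.124 0.5 1;0 0 0 0.113 0.124 0.55 1;0 0 0 0.113 0.124 0.55 1;0 0 0 0.113 0.124 0.55 1")

```text
time: 2.92
eef_pos: [0.5179, -0.2297, 0.0944]
tcp_rot: [0.598, 0.801, 0.0, 0.001]
contact_force: [-0.5, 0.4, 0.1]
opening: 0.997
finger_force: 0.0
```

```bash
python3 -c "
from h import *
plan((.5168,-.2302,.085),tool(16.6))
c=cam('wrist');save('w2',c['image'])"
```

```text
turn [ 0.0002  0.0002 -0.0001] shift [-0.0009 -0.0062  0.047 ] F [-0.53  0.37  0.08]
```

View pics/w2.png

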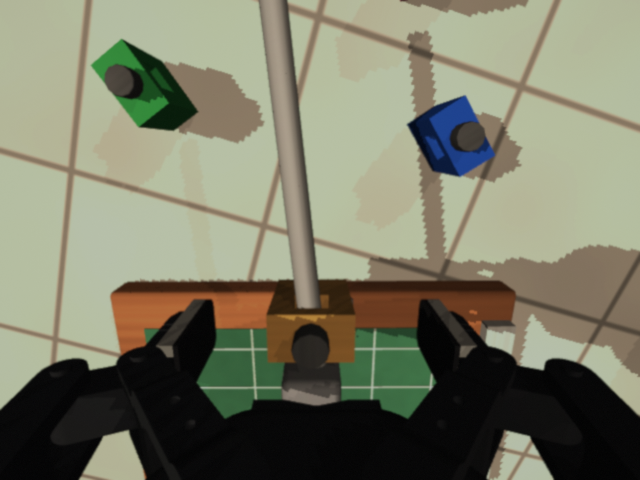

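Request:
send_rows(moves="0 0 0 0 -0.007 0.025 1;0 0 0 0 -0.007 0.047 1;0 0 0 0 -0.007 0.047 0.5;0 0 0 0 -0.007 0.047 0.3;0 0 0 0 -0.007 0.047 0.1;0 0 0 0 -0.007 0.047 0;0 0 0 0 -0.007 0.047 0", newtons=25)

```text
time: 3.85
eef_pos: [0.516, -0.2295, 0.084]
tcp_rot: [0.598, 0.802, 0.0, 0.0]
contact_force: [-0.7, 0.2, 0.0]
opening: 0.5
finger_force: 0.0
```

```bash
python3 -c "
from h import *
plan((.5168,-.2302,.085),tool(16.6));print(ctrl.get_state()['wrist_torque'])
c=cam('wrist');hsv=cv2.cvtColor(c['image'],cv2.COLOR_RGB2HSV)
m=cv2.inRange(hsv,(16,120,60),(28,255,255));m[:250]=0
k=max(cv2.findContours(m,0,2)[0],key=cv2.contourArea);print(cv2.boundingRect(k))
save('w3',c['image'])"
```

```text
turn [ 0.      0.     -0.0001] shift [-0.0043  0.0031 -0.005 ] F [-0.73  0.17  0.02]
[ 0.00456255 -0.0142883   0.03751451]
(267, 329, 98, 53)
```

View pics/w3.png

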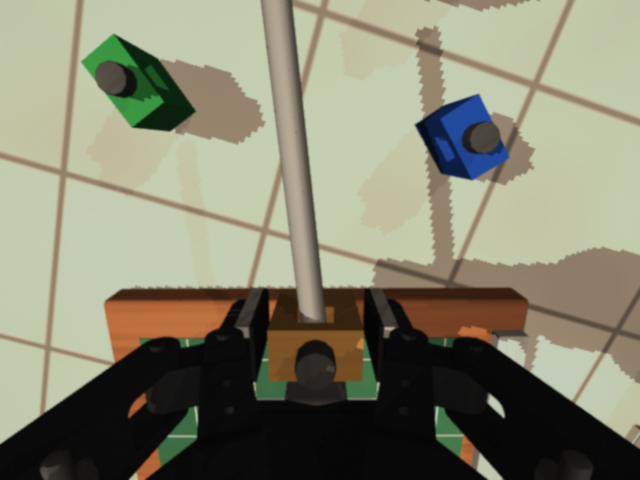

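Request:
send_rows(moves="0 0 0 0 0 0 -0.15;0 0 0 0 0 0 -0.2;0 0 0 0 0 0 -0.3;0 0 0 0 0 0 -0.5;0 0 0 0 0 0 -0.5;0 0 0 0 0 0 -0.5", newtons=25)

```text
time: 4.65
eef_pos: [0.5158, -0.2295, 0.084]
tcp_rot: [0.598, 0.802, -0.0, -0.0]
contact_force: [-1.5, 1.1, 1.3]
opening: 0.391
finger_force: 25.5
```

```bash
python3 -c "
from h import *
plan((.5168,-.2302,.085),tool(16.6));print(ctrl.get_state()['wrist_torque'])"
```

```text
turn [-0.     -0.     -0.0001] shift [-0.0046  0.0036 -0.0051] F [-1.46  1.05  1.3 ]
[0.02532631 0.19387134 0.02245285]
```

Request:
send_rows(moves="0 0 0 0 0 -0.005 -0.5;0 0 0 0 0 -0.005 -0.5;0 0 0 0 0 -0.005 -0.5")

```text
time: 5.03
eef_pos: [0.5158, -0.2294, 0.0846]
tcp_rot: [0.598, 0.802, 0.0, -0.0]
contact_force: [-0.1, -1.0, -1.6]
opening: 0.393
finger_force: 25.3
```

Request:
send_rows(moves="0 0 0 0 0 -0.005 -0.5;0 0 0 0 0 -0.005 -0.5;0 0 0 0 0 -0.005 -0.5")

```text
time: 5.4
eef_pos: [0.5159, -0.2295, 0.0859]
tcp_rot: [0.598, 0.802, -0.0, 0.0]
contact_force: [-0.5, 0.1, -1.9]
opening: 0.394
finger_force: 25.3
```

Request:
send_rows(moves="0 0 -0.006 0 0 0 -0.5;0 0 -0.012 0 0 0 -0.5;0 0 -0.0175 0 0 0 -0.5;0 0 -0.0175 0 0 0 -0.5;0 0 -0.0175 0 0 0 -0.5")

```text
time: 6.02
eef_pos: [0.5159, -0.2295, 0.0859]
tcp_rot: [0.553, 0.833, 0.0, -0.0]
contact_force: [0.4, -0.5, -1.5]
opening: 0.394
finger_force: 25.3
```

Request:
send_rows(moves="0 0 0 0.02 0 0.0012 -0.5;0 0 0 0.05 0 0.003 -0.5;0 0 0 0.08 0 0.0048 -0.5;0 0 0 0.1 0 0.006 -0.5;0 0 0 0.1 0 0.006 -0.5;0 0 0 0.1 0 0.006 -0.5")

```text
time: 6.78
eef_pos: [0.5083, -0.2112, 0.0849]
tcp_rot: [0.553, 0.833, -0.0, 0.0]
contact_force: [-0.1, -0.6, -2.6]
opening: 0.393
finger_force: 25.3
```

```bash
cat > st.py <<'E'
from h import *
S=ctrl.get_state();M=R.from_quat(S['tcp_rot']).as_matrix()
print('Ftool',(M.T@S['contact_force']).round(2),'Ttool',(M.T@S['wrist_torque']).round(3),S['eef_pos'].round(5),'heading x',np.degrees(np.arctan2(-M[0,0],M[1,0])).round(2))
r=np.array([.5159,-.2295,.0859]);d=S['eef_pos']-r;print('along',np.hypot(*d[:2]),'head',np.degrees(np.arctan2(-d[0],d[1])),'pitch',np.degrees(np.arctan2(d[2],np.hypot(*d[:2]))))
c=cam('wrist');import time;save('x%d'%int(time.time()),c['image'])
E
python3 st.py
```

```text
Ftool [-0.52 -0.35  2.64] Ttool [-0.006  0.043 -0.021] [ 0.5083  -0.2112   0.08487] heading x 22.86
along 0.01981595291911469 head 22.563617345469574 pitch -2.963684957415168
```

Request:
send_rows(moves="0 0 0 0.03 0 0.0018 -0.5;0 0 0 0.06 0 0.0036 -0.5;0 0 0 0.09 0 0.0054 -0.5;0 0 0 0.12 0 0.0072 -0.5;0 0 0 0.12 0 0.0072 -0.5;0 0 0 0.12 0 0.0072 -0.5")

```text
time: 7.58
eef_pos: [0.499, -0.189, 0.0834]
tcp_rot: [0.553, 0.833, -0.0, 0.0]
contact_force: [1.5, -0.1, -1.4]
opening: 0.401
finger_force: 25.3
```

```bash
python3 st.py
```

```text
Ftool [-0.64  1.38  1.44] Ttool [-0.006  0.016  0.003] [ 0.49897 -0.18904  0.08343] heading x 22.86
along 0.04386032750182171 head 22.70210799433469 pitch -3.2258189944239017
```

```bash
cat > st.py <<'E'
from h import *
f=[];q=[];op=[]
for i in range(6):
    c=cam('wrist');S=ctrl.get_state();M=R.from_quat(S['tcp_rot']).as_matrix();f.append(M.T@S['contact_force']);q.append(M.T@S['wrist_torque']);op.append(S['opening'])
print('Ftool',np.mean(f,0).round(2),'sd',np.std(f,0).round(2),'T',np.mean(q,0).round(3),S['eef_pos'].round(5),np.mean(op).round(4),S['time'])
r=np.array([.5159,-.2295,.0859]);d=S['eef_pos']-r;print('along',np.hypot(*d[:2]),'head',np.degrees(np.arctan2(-d[0],d[1])),'pitch',np.degrees(np.arctan2(d[2],np.hypot(*d[:2]))))
hsv=cv2.cvtColor(c['image'],cv2.COLOR_RGB2HSV)
m=cv2.inRange(hsv,(14,110,50),(30,255,255));m[:290]=0;m[:, :250]=0;m[:,390:]=0
ks=cv2.findContours(m,0,2)[0];k=max(ks,key=cv2.contourArea);print('brass',cv2.boundingRect(k),np.array(cv2.minAreaRect(k)[0]).round(1),cv2.minAreaRect(k)[2])
E
python3 st.py
```

```text
Ftool [0.1  0.37 1.35] sd [0.54 0.47 0.39] T [-0.032  0.008 -0.003] [ 0.49886 -0.1891   0.08329] 0.3941 7.925
along 0.04384806100158654 head 22.868235005888835 pitch -3.405963153094295
brass (268, 304, 97, 78) [316.  342.5] 0.0
```

Request:
send_rows(moves="0 0 0 0.03 0 0.0018 -0.5;0 0 0 0.06 0 0.0036 -0.5;0 0 0 0.09 0 0.0054 -0.5;0 0 0 0.12 0 0.0072 -0.5;0 0 0 0.12 0 0.0072 -0.5")

```text
time: 8.55
eef_pos: [0.4892, -0.1663, 0.0817]
tcp_rot: [0.553, 0.833, -0.0, -0.0]
contact_force: [-1.1, -0.9, -2.2]
opening: 0.393
finger_force: 25.3
```

```bash
python3 st.py
```

```text
Ftool [ 0.01 -0.14  1.73] sd [0.29 0.4  0.54] T [ 0.007  0.015 -0.006] [ 0.48963 -0.16707  0.08192] 0.3958 8.85
along 0.06773315677267282 head 22.81849094664691 pitch -3.360453921763547
brass (268, 305, 97, 78) [316.  343.2] 0.6510604023933411
```

Request:
send_rows(moves="0 0 0 0 0 0.004 -0.5;0 0 0 0 0 0.008 -0.5;0 0 0 0 0 0.008 -0.5")

```text
time: 9.22
eef_pos: [0.4894, -0.1668, 0.0801]
tcp_rot: [0.553, 0.833, -0.0, -0.0]
contact_force: [0.0, 0.4, -1.4]
opening: 0.396
finger_force: 25.3
```

```bash
python3 st.py
```

```text
Ftool [0.22 0.14 1.69] sd [0.23 0.51 0.43] T [ 0.012 -0.006 -0.009] [ 0.48952 -0.16688  0.08026] 0.3928 9.525
along 0.06794865771529347 head 22.84842153395981 pitch -4.745525320332856
brass (268, 305, 97, 78) [316.  343.5] 90.0
```

Request:
send_rows(moves="0 0 0 0 0 -0.008 -0.5;0 0 0 0 0 -0.012 -0.5;0 0 0 0 0 -0.016 -0.5;0 0 0 0 0 -0.016 -0.5")

```text
time: 10.02
eef_pos: [0.4896, -0.1669, 0.0835]
tcp_rot: [0.553, 0.833, 0.0, 0.0]
contact_force: [-0.1, -0.4, -1.5]
opening: 0.393
finger_force: 25.3
```

```bash
python3 st.py
```

```text
Ftool [ 0.32 -0.15  1.69] sd [0.3  0.66 0.54] T [-0.002  0.017 -0.018] [ 0.48946 -0.16685  0.08338] 0.3936 10.325
along 0.06800389995616714 head 22.876956003796455 pitch -2.1188831029612403
brass (268, 305, 97, 77) [316. 343.] 90.0
```

Request:
send_rows(moves="0 0 0 0.03 0 0.0098 -0.5;0 0 0 0.06 0 0.0116 -0.5;0 0 0 0.09 0 0.0134 -0.5;0 0 0 0.12 0 0.0152 -0.5;0 0 0 0.15 0 0.017 -0.5;0 0 0 0.18 0 0.0188 -0.5;0 0 0 0.18 0 0.0188 -0.5")

```text
time: 11.2
eef_pos: [0.4753, -0.1332, 0.0796]
tcp_rot: [0.553, 0.833, -0.0, -0.0]
contact_force: [0.4, 0.7, -2.3]
opening: 0.398
finger_force: 25.3
```

```bash
python3 st.py
```

```text
Ftool [-0.52  0.17  1.32] sd [0.36 0.31 0.47] T [-0.003  0.012  0.009] [ 0.47565 -0.13391  0.07976] 0.3956 11.5
along 0.1037202980543942 head 22.834072502524375 pitch -3.3880156968165136
brass (268, 306, 97, 75) [316. 343.] 90.0
```

Request:
send_rows(moves="0 0 0 0 0 0.004 -0.5;0 0 0 0 0 0.007 -0.5;0 0 0 0 0 0.007 -0.5")

```text
time: 11.88
eef_pos: [0.4754, -0.1337, 0.0782]
tcp_rot: [0.553, 0.833, 0.0, -0.0]
contact_force: [-0.2, -0.5, -1.7]
opening: 0.394
finger_force: 25.3
```

```bash
python3 st.py
```

```text
Ftool [-0.17 -0.12  1.28] sd [0.48 0.49 0.27] T [ 0.002  0.024 -0.004] [ 0.47554 -0.13368  0.0783 ] 0.3939 12.175
along 0.10397184104119421 head 22.84305280522951 pitch -4.179308174055966
brass (268, 306, 97, 75) [316. 343.] 90.0
```

Request:
send_rows(moves="0 0 0 0 0 -0.008 -0.5;0 0 0 0 0 -0.012 -0.5;0 0 0 0 0 -0.014 -0.5;0 0 0 0 0 -0.014 -0.5")

```text
time: 12.68
eef_pos: [0.4756, -0.1337, 0.0812]
tcp_rot: [0.553, 0.833, 0.0, 0.0]
contact_force: [0.3, 0.2, -1.6]
opening: 0.399
finger_force: 25.3
```

```bash
python3 st.py
```

```text
Ftool [-0.1   0.07  1.5 ] sd [0.41 0.34 0.3 ] T [-0.002 -0.006  0.006] [ 0.47548 -0.13367  0.08103] 0.3955 12.975
along 0.10400952843363565 head 22.867998438630302 pitch -2.681466211750322
brass (268, 306, 97, 75) [316. 343.] 90.0
```

Request:
send_rows(moves="0 0 0 0.03 0 0.009 -0.5;0 0 0 0.06 0 0.0106 -0.5;0 0 0 0.09 0 0.0124 -0.5;0 0 0 0.12 0 0.0142 -0.5;0 0 0 0.15 0 0.016 -0.5;0 0 0 0.18 0 0.0178 -0.5;0 0 0 0.18 0 0.0178 -0.5")

```text
time: 13.85
eef_pos: [0.4613, -0.1001, 0.0774]
tcp_rot: [0.553, 0.833, -0.0, -0.0]
contact_force: [-0.1, -0.1, -0.6]
opening: 0.393
finger_force: 25.3
```

```bash
python3 st.py
```

```text
Ftool [-0.09  0.1   1.31] sd [0.39 0.58 0.55] T [-0.029  0.014  0.006] [ 0.46165 -0.10072  0.07757] 0.3966 14.15
along 0.13974100297175115 head 22.842162998524447 pitch -3.4122739876062753
brass (268, 290, 97, 92) [316.  335.5] 90.0
```

Request:
send_rows(moves="0 0 0 0.03 0 0.0018 -0.5;0 0 0 0.06 0 0.0036 -0.5;0 0 0 0.09 0 0.0054 -0.5;0 0 0 0.12 0 0.0072 -0.5;0 0 0 0.15 0 0.009 -0.5;0 0 0 0.2 0 0.011 -0.5;0 0 0 0.25 0 0.011 -0.5;0 0 0 0.25 0 0.011 -0.5")

```text
time: 15.15
eef_pos: [0.4416, -0.0537, 0.0752]
tcp_rot: [0.553, 0.834, -0.0, -0.0]
contact_force: [0.4, 0.1, -2.0]
opening: 0.4
finger_force: 25.3
```

```bash
python3 st.py; python3 -c "
from h import *
S=ctrl.get_state();print(S['qpos'])
plan((.5654,.2215,.16),tool(13.3))"
```

```text
Ftool [-0.14  0.09  1.71] sd [0.28 0.33 0.27] T [-0.029  0.001 -0.01 ] [ 0.44233 -0.0547   0.07545] 0.3943 15.45
along 0.18965009100991306 head 22.82381711851325 pitch -3.1553098443408936
brass (268, 290, 97, 92) [316.  335.5] 90.0
[-3.51366893e-01 -2.52713976e-03  2.24537161e+00 -7.42745729e-05
  8.98441464e-01 -7.50021694e-01]
turn [0.     0.     0.0265] shift [ 1.0337  1.1033 -0.4228] F [ 0.25 -0.3  -1.77]
```

Request:
send_rows(moves="0 0 0 0 0 -0.2 -0.5;0 0 0 0 0 -0.42 -0.5;0 0 0.013 0.15 0.15 -0.42 -0.5;0 0 0.013 0.35 0.35 -0.42 -0.5;0 0 0.0265 0.55 0.55 -0.42 -0.5;0 0 0.0265 0.75 0.75 -0.42 -0.5;0 0 0.0265 0.9 0.95 -0.42 -0.5;0 0 0.0265 1 1 -0.42 -0.5;0 0 0.0265 1 1 -0.42 -0.5;0 0 0.0265 1 1 -0.42 -0.5;0 0 0.0265 1 1 -0.42 -0.5")

```text
time: 16.82
eef_pos: [0.5486, 0.2065, 0.1593]
tcp_rot: [0.621, 0.784, -0.0, -0.0]
contact_force: [-0.3, 0.3, -2.1]
opening: 0.395
finger_force: 25.8
```

```bash
python3 st.py; python3 -c "
from h import *
c=cam('wrist');save('w9',c['image'])
print(proj(c,[[.5654,.2215,.005],[.6065,.3647,.022],[.6517,.1766,.022],[.5076,.1457,.022],[.4636,.3351,.022]]).round(0))
plan((.5654,.2215,.11),tool(13.3))"
```

```text
Ftool [ 0.36 -0.35  1.49] sd [0.47 0.4  0.54] T [ 0.011  0.008 -0.003] [0.54878 0.20717 0.15946] 0.3952 17.125
along 0.43790619405288833 head -4.305500211301844 pitch 9.535849732724266
brass (268, 290, 97, 92) [316.  335.5] 90.0
[[339. 221.]
 [448.  43.]
 [425. 298.]
 [251. 295.]
 [238.  37.]]
turn [ 0.  0. -0.] shift [0.0502 0.0972 0.2473] F [ 0.17  0.21 -1.34]
```

View pics/w9.png

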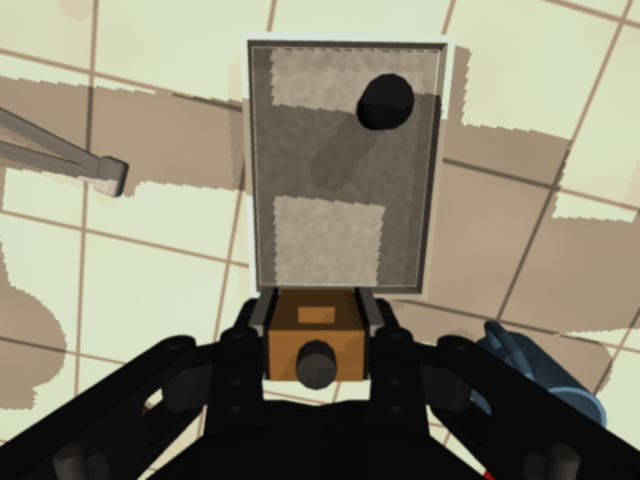

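The block is held level. The tray's corners are at about (245,37), (453,37), (424,298) and (258,296), with the canister at (387,102) in the far +y end. The cup is clear at lower right.

```bash
python3 -c "
from h import *
c=cam('wrist')
T=np.array([onz(c,p,.022) for p in((245,36),(453,37),(424,298),(258,295))])
print(T.round(4),[np.linalg.norm(T[i]-T[i-1]).round(4) for i in range(4)])
m=T.mean(0);ty=T[0]+T[1]-T[2]-T[3];ty/=np.linalg.norm(ty);print(m,np.degrees(np.arctan2(-ty[0],ty[1])));f=m-.035*ty;print(f);print(onz(c,(240,500),.08))
plan((f[0],f[1],.05),tool(13.5))
t=cam('top');print(onz(t,(325,133),.08))"
```

```text
[[0.468  0.3367 0.022 ]
 [0.6086 0.3695 0.022 ]
 [0.6507 0.1769 0.022 ]
 [0.513  0.1472 0.022 ]] [np.float64(0.1948), np.float64(0.1443), np.float64(0.1971), np.float64(0.1409)]
[0.56005637 0.25755362 0.022     ] 12.833801196167075
[0.5678307  0.22342797 0.022     ]
[ 0.53635097 -0.00635102  0.08      ]
turn [ 0.     -0.     -0.0006] shift [0.0562 0.1112 0.547 ] F [ 0.4   0.25 -1.7 ]
[0.75027619 0.11439152 0.08      ]
```

Request:
send_rows(moves="0 0 0 0.053 0.104 0.1 -0.5;0 0 0 0.053 0.104 0.25 -0.5;0 0 0 0.053 0.104 0.4 -0.5;0 0 0 0.053 0.104 0.5 -0.5;0 0 0 0.053 0.104 0.57 -0.5;0 0 0 0.053 0.104 0.61 -0.5;0 0 0 0.053 0.104 0.617 -0.5;0 0 0 0.053 0.104 0.617 -0.5")

```text
time: 18.27
eef_pos: [0.5672, 0.2228, 0.0368]
tcp_rot: [0.62, 0.784, 0.001, 0.0]
contact_force: [-0.0, 0.8, -1.7]
opening: 0.394
finger_force: 25.9
```

Request:
send_rows(moves="0 0 0 0 0 0.005 -0.5;0 0 0 0 0 0.01 -0.5;0 0 0 0 0 0.015 -0.5;0 0 0 0 0 0.02 -0.5;0 0 0 0 0 0.025 -0.5;0 0 0 0 0 0.03 -0.5;0 0 0 0 0 0.035 -0.5;0 0 0 0 0 0.035 -0.5;0 0 0 0 0 0.035 -0.5")

```text
time: 19.4
eef_pos: [0.5666, 0.2227, 0.029]
tcp_rot: [0.62, 0.784, 0.0, 0.0]
contact_force: [0.4, -0.1, -2.2]
opening: 0.394
finger_force: 25.9
```

```bash
python3 st.py
```

```text
Ftool [-0.21 -0.11  1.71] sd [0.41 0.42 0.25] T [-0.008  0.014 -0.012] [0.56656 0.22263 0.02897] 0.3957 19.7
along 0.4549610664411451 head -6.392833396356626 pitch -7.132674555310707
brass (267, 290, 99, 92) [316.  335.5] 90.0
```

Not touching yet; I'll go on in 0.5 mm steps.

Request:
send_rows(moves="0 0 0 0 0 0.0025 -0.5;0 0 0 0 0 0.005 -0.5;0 0 0 0 0 0.0075 -0.5;0 0 0 0 0 0.0075 -0.5")

```text
time: 20.2
eef_pos: [0.5665, 0.2226, 0.0273]
tcp_rot: [0.62, 0.784, -0.0, -0.0]
contact_force: [-0.2, -0.1, -1.7]
opening: 0.397
finger_force: 25.9
```

Request:
send_rows(moves="0 0 0 0 0 0.0025 -0.5;0 0 0 0 0 0.005 -0.5;0 0 0 0 0 0.005 -0.5")

```text
time: 20.58
eef_pos: [0.5666, 0.2226, 0.0271]
tcp_rot: [0.62, 0.784, -0.0, -0.0]
contact_force: [-2.3, -0.2, 4.3]
opening: 0.393
finger_force: 26.5
```

Request:
send_rows(moves="0 0 0 0 0 0.0025 -0.5;0 0 0 0 0 0.0025 -0.5;0 0 0 0 0 0.0025 -0.5")

```text
time: 20.95
eef_pos: [0.5666, 0.2227, 0.0271]
tcp_rot: [0.62, 0.784, -0.0, -0.0]
contact_force: [-4.7, -1.5, 7.3]
opening: 0.388
finger_force: 27.0
```

```bash
python3 st.py
```

```text
Ftool [-0.43 -3.83 -7.36] sd [0.34 0.49 0.63] T [ 0.764 -0.008 -0.022] [0.56662 0.22269 0.02708] 0.3939 21.25
along 0.45502131590962536 head -6.399645446609877 pitch -7.365979971264562
brass (267, 290, 99, 92) [316.  335.5] 90.0
```

Request:
send_rows(moves="0 0 0 0 0 -0.003 -0.5;0 0 0 0 0 -0.005 -0.5;0 0 0 0 0 -0.005 -0.5")

```text
time: 21.62
eef_pos: [0.5665, 0.2227, 0.0271]
tcp_rot: [0.62, 0.784, -0.0, -0.0]
contact_force: [-3.5, -0.9, 4.7]
opening: 0.394
finger_force: 26.5
```

```bash
python3 st.py
```

```text
Ftool [ 0.25 -2.61 -4.74] sd [0.24 0.54 0.77] T [ 0.535  0.016 -0.023] [0.56657 0.22264 0.02707] 0.3943 21.925
along 0.4549669446227069 head -6.3946997310403395 pitch -7.36783281134249
brass (267, 290, 99, 92) [316.  335.5] 90.0
```

Request:
send_rows(moves="0 0 0 0 0 -0.002 -0.5;0 0 0 0 0 -0.002 -0.18;0 0 0 0 0 -0.002 -0.1;0 0 0 0 0 -0.002 0;0 0 0 0 0 -0.002 0.2;0 0 0 0 0 -0.002 0.5;0 0 0 0 0 -0.002 0.5")

```text
time: 22.8
eef_pos: [0.5666, 0.2226, 0.0273]
tcp_rot: [0.62, 0.784, 0.0, 0.0]
contact_force: [0.0, -0.6, 0.2]
opening: 0.753
finger_force: 0.0
```

Request:
send_rows(moves="0 0 0 0 0 -0.05 0.5;0 0 0 0 0 -0.15 0.5;0 0 0 0 0 -0.35 0.5;0 0 0 0 0 -0.55 0.6;0 0 0 0 0 -0.75 0.6;0 0 0 0 0 -0.75 0.6;0 0 0 0 0 -0.75 0.6")

```text
time: 23.68
eef_pos: [0.5663, 0.2226, 0.1778]
tcp_rot: [0.62, 0.784, 0.0, 0.0]
contact_force: [0.6, -0.0, -1.5]
opening: 0.798
finger_force: 0.0
```

```bash
python3 -c "
from h import *
c=cam('wrist');s=cam('side')['image'][190:270,280:390]
save('fin',np.hstack([cv2.resize(c['image'],(440,330)),cv2.resize(s,(360,330))]));S=ctrl.get_state();print(S['time'],S['eef_pos'],S['contact_force'])"
```

```text
23.775 [0.56552037 0.22241857 0.17586783] [ 0.01011423  0.72307777 -0.50442436]
```

View pics/fin.png

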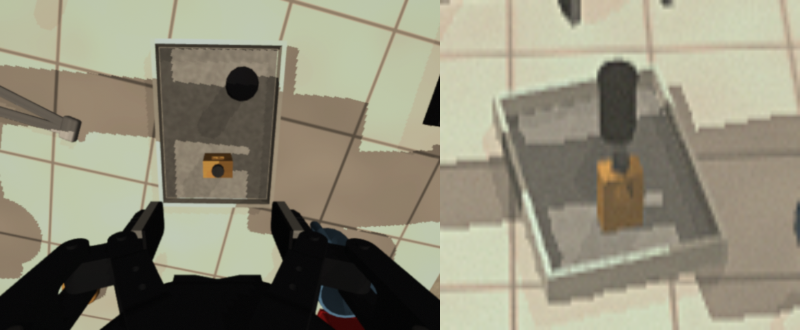

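The block stands upright in the middle of the tray's free part: (218,165) in the left half, (620,192) in the right. The canister hasn't moved and the gripper is clear.

```bash
python3 -c "
from plant import ctrl
print(ctrl.sign_off())"
```

```text
the job is handed in; nothing more can be done
None
```

The brass block is off the gauge rod, with no contact beyond sensor noise felt along the way. It stands upright in the free part of the tray, set down (about 9 N on the tray floor) and released; the canister is where it was, nothing else was touched, and the job was handed in at about 24 s.

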